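Push the row of film cores home on the loading rail and close the keeper

TASK

Push the row of four yellow film cores along the loading rail as one train, from behind the last core, until the leading core is fully home against the red end stop and all four touch. Then push the orange knob to swing the keeper arm across the rail behind the last core, as far as it goes. Only push: do not lift or tip any core, do not let the row come apart, leave everything else on the table where it stands, and finish clear of it all.

Things in the scene. Friction and masses are not known exactly. Their poses are not given: they have to be found in the camera images.
- rail: fixed core loading rail: aluminium plate 400 x 116 x 6 mm (y -72 to +44) with a channel between two steel strips (54 mm clear, tops 18 mm above the table, channel floor 6 mm). Origin on the channel's centre line at table height; +x runs along the channel to the red end stop, +z up. Strips run from x = -188 to the stop; the tail end is open. The keeper is on the -y side
- stop_face (a point): centre of the face of the red end stop that the leading core must meet: in the rail frame 170 mm along +x from the rail's origin, 23.5 mm above the table; the stop is rigid, 62 mm wide, its top 40 mm above the table
- core1_center (a point): centre (half-way up) of yellow film core number 1 (the leading one, nearest the stop): loose plastic ring 50 mm across, 26 mm hole, 35 mm tall, about 40 g, flat in the channel, top 41 and centre 23.5 mm above the table. The four start touching in a row, short of the stop; home, their centres are 25, 75, 125, 175 mm from the stop face. Sliding the row takes 1 to 2 N
- core2_center (a point): centre (half-way up) of yellow film core number 2 : loose plastic ring 50 mm across, 26 mm hole, 35 mm tall, about 40 g, flat in the channel, top 41 and centre 23.5 mm above the table. The four start touching in a row, short of the stop; home, their centres are 25, 75, 125, 175 mm from the stop face. Sliding the row takes 1 to 2 N
- core3_center (a point): centre (half-way up) of yellow film core number 3 : loose plastic ring 50 mm across, 26 mm hole, 35 mm tall, about 40 g, flat in the channel, top 41 and centre 23.5 mm above the table. The four start touching in a row, short of the stop; home, their centres are 25, 75, 125, 175 mm from the stop face. Sliding the row takes 1 to 2 N
- core4_center (a point): centre (half-way up) of yellow film core number 4 (the last one, farthest from the stop): loose plastic ring 50 mm across, 26 mm hole, 35 mm tall, about 40 g, flat in the channel, top 41 and centre 23.5 mm above the table. The four start touching in a row, short of the stop; home, their centres are 25, 75, 125, 175 mm from the stop face. Sliding the row takes 1 to 2 N
- keeper (a joint): keeper angle: black arm 12 mm wide, 76 mm long, 20 to 30 mm above the table (over the strips), on an upright hinge. 0 = wide open (points along the rail's -x, turned 0.35 rad outwards to -y), 0.35 = parallel to the rail, 1.92 = closed on its stop (points to the rail's +y, square across, 6 mm behind a row that is home). Clockwise from above; stays where left (0.6 N at the knob). Starts 0 to 0.35
- keeper_hinge (a point): hinge axis of the keeper: in the rail frame at x = -42 mm, y = -50 mm; point 20 mm above the table
- keeper_pin (a point): upright orange knob near the tip of the keeper arm, 68 mm from the hinge axis, 14 mm across, standing from 30 to 74 mm above the table; point half-way up (52 mm above the table)
- spare_core: white film core (ring 50 mm across, 35 mm tall) standing loose on the table near the rail; not part of the row. A bystander, loose; origin at the centre of its underside
- loupe: black magnifier, 42 mm across, 46 mm tall, near the rail. A bystander, loose; origin at the centre of its underside
- cement: small amber jar, 32 mm across, 55 mm tall, near the rail. A bystander, loose; origin at the centre of its underside
- film_can: round flat aluminium film can, 103 mm across, 28 mm tall. A bystander, loose; origin at the centre of its underside
- splicer: dark film splicing block, 70 x 120 mm, 38 mm tall, green head. A bystander, loose; origin at the centre of its underside
- mug: white mug, 76 mm across, 85 mm tall, with a handle. A bystander, loose; origin at the centre of its underside
Mind the look-alikes: they are no part of the job. What is shaped like the part that bears core1_center but green or turquoise is not meant.

How it is judged:
On the way, in this order (a step that is already met when the one before it is completed fails the run):
1. the row of four cores is home: leading core at the stop, all touching (each core within 4 mm), with the keeper still open (x of core1_center in the frame of rail above 0.141 m and z of each of core1_center, core2_center, core3_center, core4_center in the frame of rail below 0.028 m and y of core1_center in the frame of rail between -0.006 and 0.006 m and angle between each of core1_center, core2_center, core3_center, core4_center's own z axis and vertical below 0.12 rad and x of core2_center in the frame of rail above 0.091 m and y of core2_center in the frame of rail between -0.006 and 0.006 m and x of core3_center in the frame of rail above 0.041 m and y of core3_center in the frame of rail between -0.006 and 0.006 m and x of core4_center in the frame of rail above -0.009 m and y of core4_center in the frame of rail between -0.006 and 0.006 m and value of joint keeper below 1 rad), for 0.2 s.
2. the keeper is swung closed across the rail (value of joint keeper above 1.82 rad), for 0.2 s.
At the end, for the whole second after the job is handed in: All four cores lie flat in the channel, at rest, each within 4 mm of its place in a tight row against the end stop; the keeper is closed to within 0.1 rad of its stop (above 1.82 rad) (x of core1_center in the frame of rail above 0.141 m and z of each of core1_center, core2_center, core3_center, core4_center in the frame of rail below 0.028 m and y of core1_center in the frame of rail between -0.006 and 0.006 m and angle between each of core1_center, core2_center, core3_center, core4_center's own z axis and vertical below 0.12 rad and x of core2_center in the frame of rail above 0.091 m and y of core2_center in the frame of rail between -0.006 and 0.006 m and x of core3_center in the frame of rail above 0.041 m and y of core3_center in the frame of rail between -0.006 and 0.006 m and x of core4_center in the frame of rail above -0.009 m and y of core4_center in the frame of rail between -0.006 and 0.006 m and value of joint keeper above 1.82 rad and linear speed of each of core1, core2, core3, core4 below 0.01 m/s); the robot touches nothing.
It fails at once if a core of the row is lifted by more than 8 mm or tipped by more than 0.3 rad (z of any of core1_center, core2_center, core3_center, core4_center in the frame of rail above 0.0315 m or angle between any of core1_center, core2_center, core3_center, core4_center's own z axis and vertical above 0.3 rad).
It fails at once if the row comes apart by more than 20 mm (distance between core1_center and core4_center above 0.171 m).
It fails at once if anything else on the table is moved by more than 15 mm (distance of any of spare_core, loupe, cement, film_can, splicer, mug from where it was at the start of the episode above 0.015 m).
It also fails if it takes over 51 s, if anything falls off the work surface, if the arm or the gripper's body presses on something with over 40 N, if the wrist force passes 120 N, or if a joint passes its speed limit or range.

ROBOT

A 6-joint arm with a two-finger parallel gripper is mounted at the origin on the work surface. World frame = base frame: x ahead of the robot, y to its left, z up, the work surface at z = 0. Lengths are in m, angles in rad, forces in N, time in s.
With the tool pointing down it reaches from about 0.325 to 0.85 m from the base axis. Payload 4.4 kg.
Tool frame: the origin (TCP) lies midway between the tips of the shut fingers; the grasp point (between the pads) lies bot.pinch_z behind it (bot.pinch_z is the distance from the TCP to the grasp point, in m); y points along the fingers, z is the direction in which the jaws open and shut, and the axes are right-handed (so a half turn about y gives the same grasp; the last joint's range is limited). The gripper opens to 94 mm and grips with 3 to 60 N. Pads are 16 mm wide; open, the fingers measure 119 mm over their backs; the gripper's body (75 mm by 177 mm) begins 78 mm behind the grasp point.
Start: joints at [0.968, 0.207, 1.542, -0, 1.393, -0.15], TCP at [0.252, 0.517, 0.205] pointing down, gripper open.
Joint ranges: [-2.73, 2.73], [-0.86, 2.22], [0.23, 2.46], [-1.11, 4.25], [0.08, 2.63], [-2.82, 2.82]. Speed limits (rad/s): [2.79, 2.79, 3.14, 3.14, 3.14, 3.14].

INTERFACE

Orientations are given as a unit quaternion [w, x, y, z].
In Python, from rig import bot gives the robot as it stands.
- The arm moves only by the tool arm_command, never from a script. Its argument "increments" is a list of rows, each a list of 7 numbers: the shift along the tool's x, y, z in m, then the turn, a rotation vector about the tool's x, y, z in rad, then the opening, from 0 (shut) to 1 (fully open). In form: [[dx, dy, dz, rx, ry, rz, hand], ...]. A call has 1 to 12 rows; each row is the pose to reach, as a shift and turn from the pose commanded when the call began, along the tool's axes at that moment; what a row does not reach only later rows make up. A row lasts 1/8 s, in which the tool goes at most 62.5 mm and 10.7 degrees, less where a joint would pass 70% of its speed; a pose out of reach is approached as far as the arm can. A call with a gripper value outside its range is refused whole. The fingers move at their own pace and stop on an object; "force" is the grip in N (left out, the last holds). Time passes only in rows, so rows that repeat a pose let the fingers close. It gives the time, the measured TCP pose, the force and the opening at its end, in the units of the state.
- bot.read_state(): the state, without advancing time (a new reading comes with each control period).
- bot.read_camera(name): name is "side" or "top" or "wrist"; returns a dict with "pixels" (480x640x3 uint8, red, green, blue), "z_map" (480x640 float32, m along the optical axis (not along the pixel's ray), 0 where there is no reading), "K" (3x3 intrinsics, pixels), "camera_from_world" (4x4, takes a point from world to camera coordinates). Camera axes: x right, y down, z forward; pixel columns grow to the right and rows downward; lengths in m; the calibration is good to about 2 mm. A picture is of the moment at which its call begins.
- bot.finish_job(): hands the job in, once; it reports no verdict.
Trained networks look in the newest picture that a camera, given by its name, has taken for a name from the list of things; names that differ only in an ending like _2 or _b are one class to them, and where a whole thing is asked for, a point or a joint stands for the part that bears it (a point fixed in the world has none). Each returns a list of dicts, best first, with "score" (0 to 1); they miss things now and then, are a little off and sometimes report something else, mostly with a low value. They report only what shows in the picture. A call takes as long as a camera call. They do not tell look-alikes from the thing itself.
- bot.search_frame(camera, target): "pixel" ([row, column] in pixels, amid what is visible of it).
- bot.landmark_of(camera, target): "pixel" ([row, column] in pixels: a listed point, or the origin of a listed thing).
The state is a dict: "t": time; "qpos": joint angles; "dq": joint speeds; "joint_torque": joint torques, N m; "tool_pos": TCP position; "orientation": TCP orientation; "contact_force": force on the tool from outside, world axes, zero at the start; "moment": the same for the moment, N m; "finger_gap": finger opening in m.
Only numpy, scipy, OpenCV 4.12 (cv2) and the standard library are available. Lean on these libraries where they do the work, as an engineer would, in place of code of your own. Each camera call takes 0.05 s, during which the arm holds its last target. There are 200 camera calls.

## Working session

There is one attempt and no reset: what is moved stays moved. The work goes in short steps, Python scripts to look and compute and a tool call to move; the robot and the scene stay as the last step left them, time stands still between calls to the robot, and variables do not carry over. Pictures are saved under pics/ and viewed, about 8 in all and at most 12, crops included, and the job is handed in when it is done.

Besides the shell and the picture viewer there is one more tool, called after "Request:" as name([rows], argument=value, ...), one row to a line, values as JSON. arm_command: Moves the arm, as the interface text tells. Its arguments: {"type":"object","properties":{"increments":{"type":"array"},"force":{"type":"number"}},"required":["increments"]}

```bash
mkdir -p pics; ls; cat > h.py <<'E'
from rig import bot
import numpy as np, cv2
from scipy.spatial.transform import Rotation as R
def cam(n):
    return bot.read_camera(n)
def ray(c,px):
    T=np.linalg.inv(c["camera_from_world"]); d=np.linalg.inv(c["K"])@np.array([px[1],px[0],1.])
    return T[:3,3], T[:3,:3]@d
def at_z(c,px,z):
    o,d=ray(c,px); return o+d*(z-o[2])/d[2]
def proj(c,p):
    q=c["camera_from_world"]@np.append(p,1); q=c["K"]@q[:3]; return q[:2][::-1]/q[2]
def tri(c1,p1,c2,p2):
    o1,d1=ray(c1,p1);o2,d2=ray(c2,p2)
    s=np.linalg.lstsq(np.c_[d1,-d2],o2-o1,rcond=None)[0]
    a=o1+d1*s[0];b=o2+d2*s[1];return (a+b)/2,np.linalg.norm(a-b)
def save(n,im): cv2.imwrite(f"pics/{n}.png",cv2.cvtColor(im,cv2.COLOR_RGB2BGR))
def pose():
    s=bot.read_state(); q=s["orientation"]; return np.array(s["tool_pos"]),R.from_quat([q[1],q[2],q[3],q[0]]).as_matrix()
E
python3 - <<'E'
from h import *
s=bot.read_state();print(s["t"],s["tool_pos"],s["orientation"],bot.pinch_z); print(pose()[1].round(3))
Z={"stop_face":.0235,"core1_center":.0235,"core2_center":.0235,"core3_center":.0235,"core4_center":.0235,"keeper_hinge":.02,"keeper_pin":.052,"rail":0,"spare_core":0,"loupe":0,"cement":0,"film_can":0,"splicer":0,"mug":0}
C={}
for n in("top","side"):
    c=C[n]=cam(n);save(n+"0",c["pixels"])
    print(n,np.linalg.inv(c["camera_from_world"])[:3,3].round(3))
for k,z in Z.items():
    for n in C:
        for r in bot.landmark_of(n,k)[:3]:
            print(k,n,round(r["score"],2),np.round(r["pixel"]),at_z(C[n],r["pixel"],z).round(3))
E
```

```text
pics
0.0 [0.25110356 0.51637793 0.20430153] [-0.68832572  0.68980351 -0.15899267  0.15843026] 0.0188
[[ 0.899 -0.001  0.437]
 [-0.437 -0.002  0.899]
 [-0.    -1.    -0.002]]
top [ 0.401 -0.03   1.274]
side [0.491 0.853 0.617]
stop_face top 0.79 [224. 241.] [0.627 0.17  0.024]
stop_face top 0.32 [261. 328.] [ 0.531 -0.037  0.024]
stop_face side 0.61 [302. 287.] [0.624 0.18  0.023]
core1_center top 0.82 [157. 233.] [0.793 0.189 0.024]
core1_center top 0.65 [168. 320.] [ 0.759 -0.022  0.024]
core1_center top 0.61 [236. 278.] [0.595 0.081 0.024]
core1_center side 0.81 [278. 307.] [0.593 0.099 0.023]
core1_center side 0.71 [244. 247.] [ 0.756 -0.02   0.023]
core1_center side 0.57 [298. 208.] [0.786 0.187 0.023]
core2_center top 0.62 [244. 293.] [0.574 0.046 0.024]
core2_center side 0.87 [265. 321.] [0.568 0.049 0.023]
core3_center top 0.59 [254. 312.] [0.55  0.003 0.024]
core3_center side 0.63 [255. 327.] [0.557 0.007 0.023]
core4_center top 0.45 [254. 308.] [0.55  0.012 0.024]
core4_center top 0.29 [260. 159.] [0.546 0.365 0.024]
core4_center side 0.84 [244. 338.] [ 0.535 -0.04   0.023]

[... 579 characters left out ...]
 0.   ]
loupe top 0.65 [285. 259.] [0.481 0.132 0.   ]
loupe side 0.58 [299. 356.] [0.484 0.131 0.   ]
cement top 0.53 [313. 335.] [ 0.409 -0.049  0.   ]
cement top 0.46 [236. 359.] [ 0.594 -0.114  0.   ]
cement side 0.75 [252. 391.] [ 0.403 -0.056  0.   ]
film_can top 0.64 [263. 157.] [0.54  0.377 0.   ]
film_can top 0.31 [240. 328.] [ 0.586 -0.037  0.   ]
film_can side 0.82 [393. 319.] [0.539 0.375 0.   ]
film_can side 0.52 [301. 288.] [0.628 0.151 0.   ]
splicer top 0.6 [319. 162.] [0.406 0.363 0.   ]
splicer side 0.73 [397. 404.] [0.398 0.369 0.   ]
mug top 0.8 [312. 511.] [ 0.401 -0.468  0.   ]
mug top 0.68 [253. 310.] [0.554 0.008 0.   ]
mug side 0.73 [181. 388.] [ 0.401 -0.463 -0.   ]
```

```bash
python3 - <<'E'
import cv2
a=cv2.imread("pics/top0.png")[130:350,130:400];cv2.imwrite("pics/topc.png",cv2.resize(a,None,fx=2.7,fy=2.7,interpolation=2))
a=cv2.imread("pics/side0.png")[170:350,190:440];cv2.imwrite("pics/sidec.png",cv2.resize(a,None,fx=3,fy=3,interpolation=2))
E
```

```text
(no output)
```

View pics/topc.png

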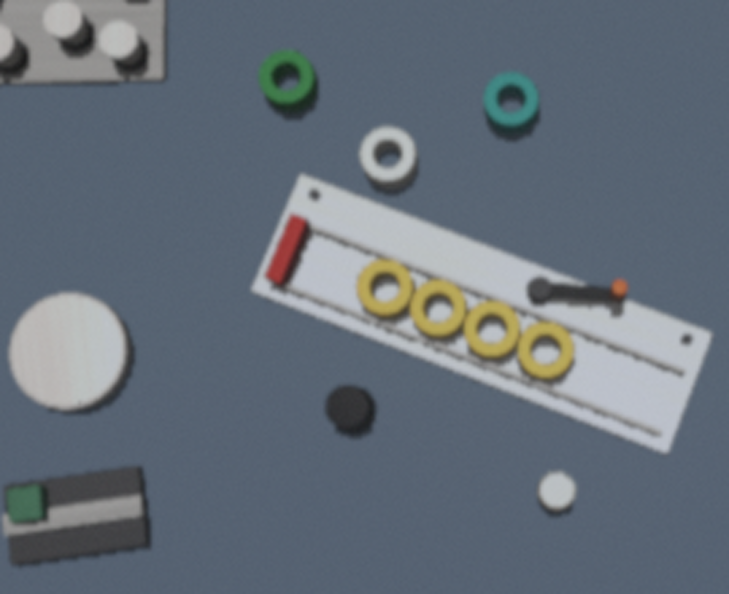

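View pics/sidec.png

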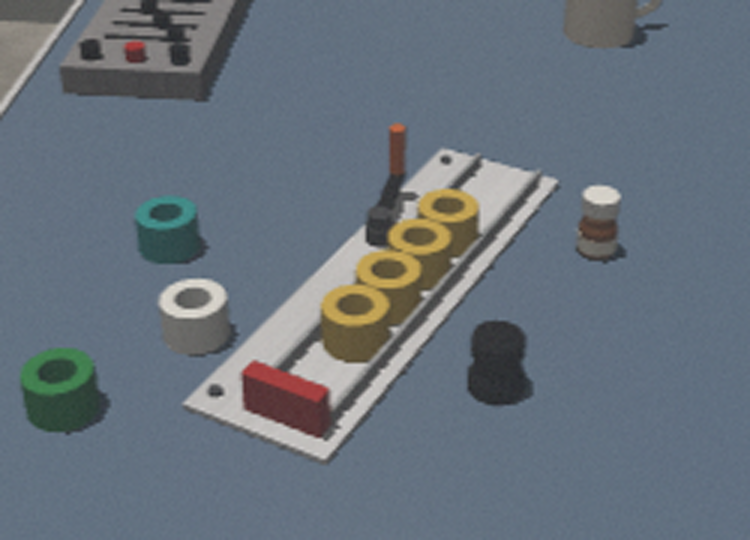

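The top crop shows the row at (386,287) to (545,351) in crop pixels, the red stop at (288,250) and the knob at (620,288). The candidates for the core are yellow ×4, green (287,78), turquoise (511,100) and white (388,155). Only the yellow ones lie in the channel, so they are the row. Next I measure them precisely.

```bash
cat > meas.py <<'E'
from h import *
def cloud(c):
    z=c["z_map"];v,u=np.mgrid[:480,:640]
    P=np.stack([u*z,v*z,z],-1)@np.linalg.inv(c["K"]).T
    T=np.linalg.inv(c["camera_from_world"]);return P@T[:3,:3].T+T[:3,3]
def mask(c,h0,h1,s=110,v=70):
    h=cv2.cvtColor(c["pixels"],cv2.COLOR_RGB2HSV);return (h[...,0]>=h0)&(h[...,0]<=h1)&(h[...,1]>s)&(h[...,2]>v)
E
python3 - <<'E'
from meas import *
for n in("top","side"):
    c=cam(n);P=cloud(c);ok=(c["z_map"]>0)
    for nm,m in (("yel",mask(c,18,32)),("org",mask(c,6,14,140)),("red",mask(c,0,4,130)|mask(c,174,180,130))):
        reg=ok&(P[...,0]>.4)&(P[...,0]<.7)&(P[...,1]<.25)&(P[...,1]>-.2)
        m=m&reg;q=P[m]
        print(n,nm,m.sum(),"z pct",np.percentile(q[:,2],[5,50,95]).round(4) if len(q) else "")
        if nm=="yel":
            q=q[(q[:,2]>.035)]
            print(" ztop",np.median(q[:,2]));mu=q[:,:2].mean(0);d=np.linalg.svd(q[:,:2]-mu,full_matrices=0)[2][0]
            d*=np.sign(d[1]);a=(q[:,:2]-mu)@d;b=(q[:,:2]-mu)@[-d[1],d[0]]
            print(" mean",mu.round(4),"dir",d.round(4),"ang",np.arctan2(d[1],d[0]).round(4),"along",np.percentile(a,[0,1,99,100]).round(4),"lat",np.percentile(b,[0,1,99,100]).round(4))
        elif nm=="org": print(" med",np.median(q,0).round(4),"px",np.argwhere(m).mean(0))
        else:
            r=cv2.minAreaRect(q[q[:,2]>.03][:,:2].astype(np.float32)*1000);print(" rect",r)
    if n=="top":
        g=c["pixels"].min(-1)>130
        pl=g&ok&(P[...,2]<.022)&(P[...,0]>.4)&(P[...,0]<.72)&(P[...,1]<.26)&(P[...,1]>-.25)
        k=cv2.connectedComponentsWithStats(pl.astype(np.uint8));i=1+k[2][1:,4].argmax()
        pp=np.argwhere(k[1]==i); w=np.array([at_z(c,p,.006)[:2] for p in pp],np.float32)*1000
        print("plate",cv2.minAreaRect(w),len(w))
E
```

```text
top yel 882 z pct [0.0355 0.0399 0.0438]
 ztop 0.04000506604436804
 mean [0.5628 0.0252] dir [0.3925 0.9197] ang 1.1674 along [-0.0987 -0.0954  0.0948  0.0973] lat [-0.0239 -0.0224  0.0228  0.024 ]
top org 15 z pct [0.0706 0.0742 0.0763]
 med [ 0.5817 -0.1077  0.0742] px [236.46666667 358.86666667]
top red 145 z pct [0.0348 0.0389 0.0424]
 rect ((627.6765747070312, 180.47683715820312), (14.429898262023926, 57.8556022644043), 67.47088623046875)
plate ((573.6289672851562, 11.98406982421875), (400.23724365234375, 116.7626953125), 67.0877456665039) 5562
side yel 675 z pct [0.037  0.0407 0.0426]
 ztop 0.040752181082995054
 mean [0.565  0.0364] dir [0.3856 0.9227] ang 1.1749 along [-0.1094 -0.1045  0.0886  0.0899] lat [-0.0244 -0.0232  0.0228  0.0245]
side org 6 z pct [0.0725 0.0736 0.0745]
 med [ 0.5806 -0.1047  0.0736] px [212.5 322. ]
side red 141 z pct [0.038  0.0396 0.0412]
 rect ((627.6260375976562, 183.94866943359375), (15.308658599853516, 58.8930549621582), 66.29994201660156)
```

```bash
cat >> h.py <<'E'
A=np.deg2rad(67.1);D=np.array([np.cos(A),np.sin(A)]);N=np.array([-D[1],D[0]]);O=np.array([.5607,.0174])
def W(x,y,z): return np.append(O+D*x+N*y,z)
def where():
    p,r=pose();q=p[:2]-O;s=bot.read_state()
    print("t",s["t"],"rail",(q@D).round(4),(q@N).round(4),p[2].round(4),"F rail",np.round([s["contact_force"][:2]@D,s["contact_force"][:2]@N,s["contact_force"][2]],2))
def inc(x,y,z):
    p,r=pose();return (r.T@(W(x,y,z)-p)).round(4)
E
python3 - <<'E'
from h import *
print(W(-.12,0,.2),inc(-.12,0,.2),inc(-.12,0,.06));where()
E
```

```text
[ 0.51400513 -0.09314225  0.2       ] [ 0.5029  0.0054 -0.4339] [ 0.5029  0.1454 -0.4339]
t 1.6 rail 0.34 0.4792 0.2054 F rail [-0.45  0.15  0.1 ]
```

Request:
arm_command([
  [0.04,0,-0.035,0,0,0,0],
  [0.085,0,-0.073,0,-0.053,0,0],
  [0.13,0,-0.112,0,-0.053,0,0],
  [0.175,0,-0.151,0,-0.053,0,0],
  [0.22,0,-0.19,0,-0.053,0,0],
  [0.265,0,-0.229,0,-0.053,0,0],
  [0.31,0,-0.268,0,-0.053,0,0],
  [0.355,0,-0.306,0,-0.053,0,0],
  [0.4,0,-0.345,0,-0.053,0,0],
  [0.445,0,-0.384,0,-0.053,0,0],
  [0.49,0.003,-0.423,0,-0.053,0,0],
  [0.503,0.005,-0.434,0,-0.053,0,0],
])

```text
t: 3.1
tool_pos: [0.5149, -0.0964, 0.2004]
orientation: [-0.693, 0.693, -0.142, 0.142]
contact_force: [-0.8, 0.6, 0.3]
finger_gap: 0.0005
```

```bash
python3 - <<'E'
from h import *
where();print(inc(-.12,0,.06),inc(-.12,0,.014));p,r=pose();print(np.rad2deg(np.arctan2(r[1,2],r[0,2])),bot.read_state()["finger_gap"])
c=cam("wrist");save("w1",c["pixels"])
for k,z in (("core4_center",.0235),("core1_center",.0235),("keeper_pin",.052),("keeper_hinge",.02),("stop_face",.0235)):
    for q in bot.landmark_of("wrist",k)[:2]:
        w=at_z(c,q["pixel"],z)[:2]-O;print(k,q["score"],np.round(q["pixel"]),"rail",w@D,w@N)
E
```

```text
t 3.1 rail -0.1226 -0.0021 0.2004 F rail [0.26 0.96 0.33]
[-0.0022  0.1404  0.0026] [-0.0022  0.1864  0.0027]
66.87111601623671 0.0005044201572806714
core4_center 0.56 [210. 382.] rail -0.06656412278644239 0.0016610458386991911
core1_center 0.72 [210. 562.] rail 0.08632594137635438 0.0016988920918464222
core1_center 0.55 [407. 492.] rail 0.04522979578122415 -0.19174330795155448
keeper_pin 0.8 [301. 335.] rail -0.10750177868063135 -0.06897164174155658
keeper_hinge 0.6 [268. 407.] rail -0.04199626839414899 -0.05093605766166775
stop_face 0.34 [210. 383.] rail -0.06597978649963332 0.0020045497188754817
```

View pics/w1.png

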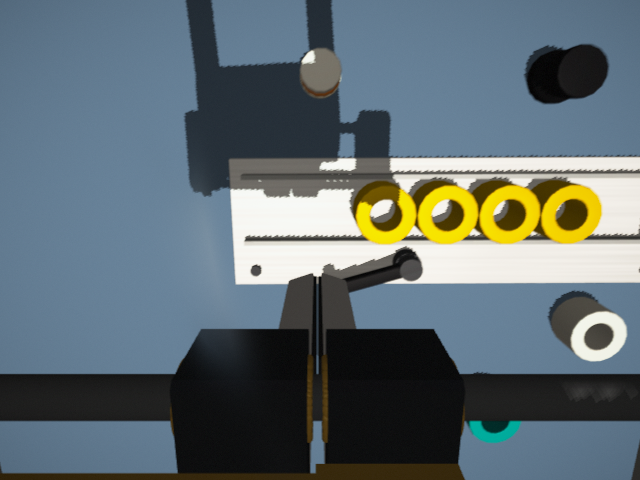

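The wrist picture agrees with the rail model to 1–2 mm: core 4 (210,382) lies at rail x −67 mm, the hinge at (−42,−51) and the knob at (−107,−69). The channel behind the row is free, so I descend.

Request:
arm_command([
  [-0.003,0.05,0.003,0,0,0,0],
  [-0.003,0.1,0.003,0,0,0,0],
  [-0.003,0.14,0.003,0,0,0,0],
  [-0.003,0.17,0.003,0,0,0,0],
  [-0.003,0.186,0.003,0,0,0,0],
  [-0.003,0.186,0.003,0,0,0,0],
])

```text
t: 4.15
tool_pos: [0.5116, -0.0882, 0.0139]
orientation: [0.693, -0.693, 0.141, -0.139]
contact_force: [-0.5, 1.0, -0.1]
finger_gap: 0.0002
```

```bash
python3 - <<'E'
from h import *
where();print(inc(-.106,.001,.014),inc(-.05,.001,.014))
E
```

```text
t 4.15 rail -0.1164 0.0041 0.0139 F rail [ 0.73  0.88 -0.11]
[ 0.0031 -0.0001  0.0104] [ 0.0032 -0.0001  0.0664]
```

Request:
arm_command([
  [0.003,0,0.003,0,0,0,0],
  [0.003,0,0.006,0,0,0,0],
  [0.003,0,0.009,0,0,0,0],
  [0.003,0,0.012,0,0,0,0],
  [0.003,0,0.015,0,0,0,0],
  [0.003,0,0.018,0,0,0,0],
  [0.003,0,0.021,0,0,0,0],
  [0.003,0,0.024,0,0,0,0],
  [0.003,0,0.027,0,0,0,0],
  [0.003,0,0.029,0,0,0,0],
  [0.003,0,0.03,0,0,0,0],
  [0.003,0,0.03,0,0,0,0],
])

```text
t: 5.65
tool_pos: [0.527, -0.0628, 0.0145]
orientation: [0.693, -0.693, 0.14, -0.14]
contact_force: [0.5, -2.4, 0.7]
finger_gap: -0.0001
```

```bash
python3 - <<'E'
from meas import *
where();print(inc(-.05,.001,.014))
c=cam("top");P=cloud(c);m=mask(c,18,32)&(P[...,2]>.035)&(P[...,0]>.4)&(P[...,0]<.7)&(P[...,1]<.25)&(P[...,1]>-.2)
q=P[m][:,:2]-O;print("row along",np.percentile(q@D,[1,99]),"lat",np.percentile(q@N,[1,99]))
c=cam("wrist");save("w2",c["pixels"])
E
```

```text
t 5.65 rail -0.087 -0.0001 0.0145 F rail [-2.03 -1.45  0.73]
[-0.0011  0.0005  0.037 ]
row along [-0.05433965  0.11463346] lat [-0.02162574  0.0267413 ]
```

View pics/w2.png

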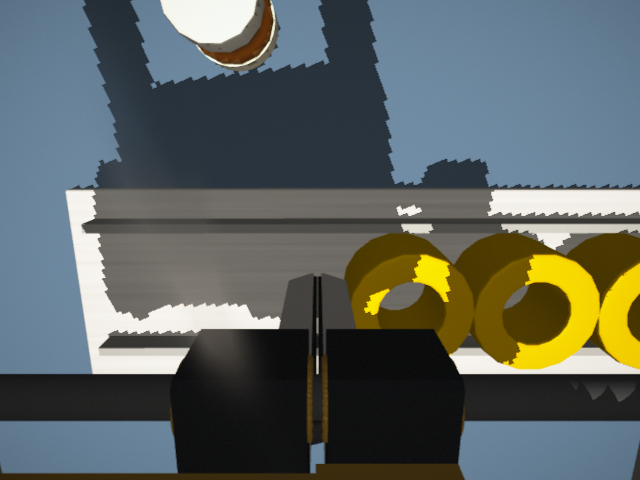

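The fingers bear squarely on core 4, with the row still touching and a force of about 2 N. I go on pushing.

Request:
arm_command([
  [0,0,0.003,0,0,0,0],
  [0,0,0.006,0,0,0,0],
  [-0.001,0,0.009,0,0,0,0],
  [-0.001,0,0.012,0,0,0,0],
  [-0.001,0,0.015,0,0,0,0],
  [-0.001,0,0.018,0,0,0,0],
  [-0.001,0,0.021,0,0,0,0],
  [-0.001,0,0.024,0,0,0,0],
  [-0.001,0,0.027,0,0,0,0],
  [-0.001,0,0.03,0,0,0,0],
  [-0.001,0,0.033,0,0,0,0],
  [-0.001,0,0.036,0,0,0,0],
])

```text
t: 7.25
tool_pos: [0.54, -0.0291, 0.0144]
orientation: [0.693, -0.693, 0.14, -0.14]
contact_force: [-0.6, -0.5, 1.4]
finger_gap: 0.0006
```

```bash
python3 - <<'E'
from h import *
where();print(inc(-.0425,.001,.014))
E
```

```text
t 7.25 rail -0.0509 0.001 0.0144 F rail [-0.7   0.35  1.42]
[-0.      0.0004  0.0084]
```

Request:
arm_command([
  [0,0,0.002,0,0,0,0],
  [0,0,0.004,0,0,0,0],
  [0,0,0.005,0,0,0,0],
  [0,0,0.006,0,0,0,0],
  [0,0,0.007,0,0,0,0],
  [0,0,0.007,0,0,0,0],
])

```text
t: 8.0
tool_pos: [0.5427, -0.0227, 0.0144]
orientation: [0.693, -0.693, 0.14, -0.14]
contact_force: [0.2, 0.1, -0.8]
finger_gap: 0.0004
```

```bash
python3 - <<'E'
from h import *
where()
E
```

```text
t 8.0 rail -0.044 0.001 0.0144 F rail [ 0.2  -0.09 -0.83]
```

Request:
arm_command([
  [0,0,0.001,0,0,0,0],
  [0,0,0.0015,0,0,0,0],
  [0,0,0.002,0,0,0,0],
  [0,0,0.002,0,0,0,0],
])

```text
t: 8.5
tool_pos: [0.5434, -0.0209, 0.0144]
orientation: [0.693, -0.693, 0.14, -0.14]
contact_force: [-0.8, -1.0, 0.3]
finger_gap: 0.0008
```

```bash
python3 - <<'E'
from meas import *
where()
c=cam("side");save("s2",cv2.resize(c["pixels"][170:350,190:440],None,fx=3,fy=3))
c=cam("top");P=cloud(c);m=mask(c,18,32)&(P[...,2]>.035)&(P[...,0]>.4)&(P[...,0]<.75)&(P[...,1]<.28)&(P[...,1]>-.2)
q=P[m][:,:2]-O;print("row along",np.percentile(q@D,[1,99]),"lat",np.percentile(q@N,[1,99]))
E
```

```text
t 8.5 rail -0.042 0.001 0.0144 F rail [-1.26  0.39  0.33]
row along [-0.00593883  0.16306742] lat [-0.0207712   0.02629164]
```

View pics/s2.png

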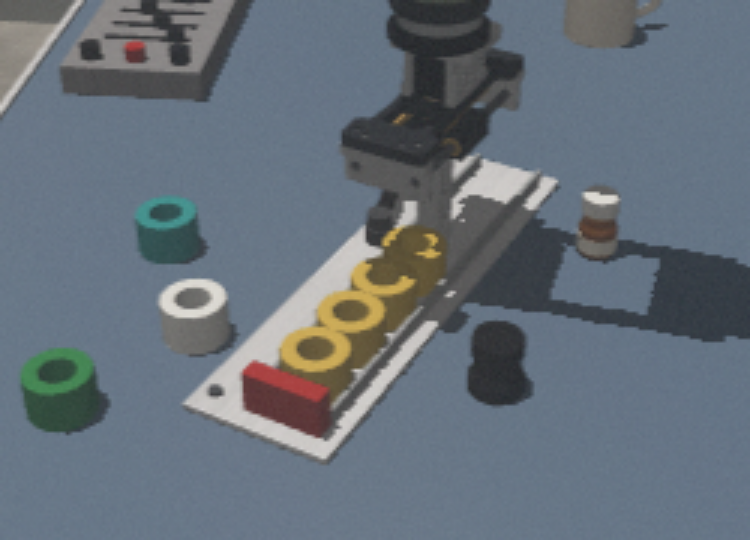

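The row is together and a few mm short of the stop at most, and the force hasn't risen yet. I creep on.

Request:
arm_command([
  [0,0,0.0005,0,0,0,0],
  [0,0,0.001,0,0,0,0],
  [0,0,0.0015,0,0,0,0],
  [0,0,0.002,0,0,0,0],
  [0,0,0.002,0,0,0,0],
])

```text
t: 9.22
tool_pos: [0.5442, -0.0191, 0.0144]
orientation: [0.693, -0.693, 0.14, -0.14]
contact_force: [-0.7, -1.0, -0.5]
finger_gap: 0.0001
```

Request:
arm_command([
  [0,0,0.0005,0,0,0,0],
  [0,0,0.001,0,0,0,0],
  [0,0,0.0015,0,0,0,0],
  [0,0,0.0015,0,0,0,0],
])

```text
t: 9.72
tool_pos: [0.5448, -0.0177, 0.0144]
orientation: [0.693, -0.693, 0.14, -0.14]
contact_force: [-0.1, -1.5, -0.7]
finger_gap: 0.0005
```

Request:
arm_command([
  [0,0,0.0005,0,0,0,0],
  [0,0,0.001,0,0,0,0],
  [0,0,0.0015,0,0,0,0],
  [0,0,0.0015,0,0,0,0],
])

```text
t: 10.22
tool_pos: [0.5454, -0.0163, 0.0145]
orientation: [0.693, -0.693, 0.14, -0.14]
contact_force: [0.1, -0.2, -1.2]
finger_gap: 0.0005
```

```bash
python3 - <<'E'
from meas import *
where()
c=cam("top");P=cloud(c);m=mask(c,18,32)&(P[...,2]>.035)&(P[...,0]>.4)&(P[...,0]<.75)&(P[...,1]<.28)&(P[...,1]>-.2)
q=P[m][:,:2]-O;print("row along",np.percentile(q@D,[1,99,100]),"lat",np.percentile(q@N,[1,99]))
a=c["pixels"][190:270,230:340];save("t3",cv2.resize(a,None,fx=7,fy=7,interpolation=2))
E
```

```text
t 10.225 rail -0.037 0.0009 0.0145 F rail [-0.14 -0.18 -1.25]
row along [-0.00093507  0.1676487   0.17008588] lat [-0.02120725  0.02551356]
```

View pics/t3.png

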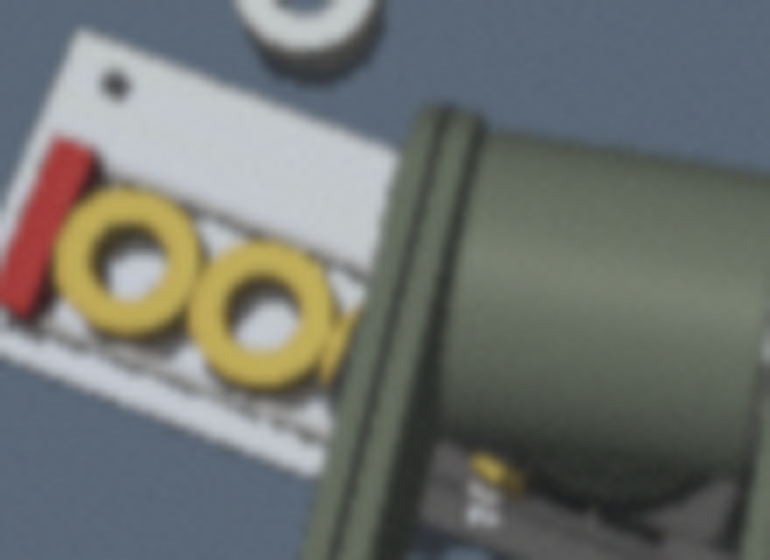

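Core 1 (130,260) is practically at the red stop. I continue until the force shows contact.

Request:
arm_command([
  [0,0,0.0005,0,0,0,0],
  [0,0,0.001,0,0,0,0],
  [0,0,0.0015,0,0,0,0],
  [0,0,0.0015,0,0,0,0],
])

```text
t: 10.78
tool_pos: [0.5455, -0.0161, 0.0145]
orientation: [-0.692, 0.694, -0.141, 0.14]
contact_force: [-2.0, -5.3, 0.7]
finger_gap: 0.0003
```

Stalled at the stop: force 5.6 N with no more travel, so the row is home. I hold briefly, back off along the rail and lift.

Request:
arm_command([
  [0,0,0,0,0,0,0],
  [0,0,0,0,0,0,0],
  [0,0,-0.005,0,0,0,0],
  [0,0,-0.02,0,0,0,0],
  [0,0,-0.035,0,0,0,0],
  [0,-0.03,-0.035,0,0,0,0],
  [0,-0.08,-0.035,0,0,0,0],
  [0,-0.1,-0.035,0,0,0,0],
  [0,-0.1,-0.035,0,0,0,0],
])

```text
t: 11.9
tool_pos: [0.5339, -0.0484, 0.1166]
orientation: [-0.693, 0.693, -0.139, 0.142]
contact_force: [0.7, -0.4, -0.4]
finger_gap: 0.0004
```

```bash
python3 - <<'E'
from meas import *
where();print("to above",inc(-.0956,-.0919,.11));
c=cam("wrist")
for k,z in (("core4_center",.0235),("core1_center",.0235),("keeper_pin",.052)):
    for q in bot.landmark_of("wrist",k)[:2]:
        w=at_z(c,q["pixel"],z)[:2]-O;print(k,q["score"],np.round(q["pixel"]),"rail",w@D,w@N)
c=cam("top");P=cloud(c);m=mask(c,18,32)&(P[...,2]>.035)&(P[...,0]>.4)&(P[...,0]<.75)&(P[...,1]<.28)&(P[...,1]>-.2)
q=P[m][:,:2]-O;print("row along",np.percentile(q@D,[0,1,99,100]),"lat",np.percentile(q@N,[1,99]))
p,r=pose();M=r.T
for f in range(218,99,-6):
    f=np.deg2rad(f);print(round(np.rad2deg(f)),(r.T@(W(-.042+.068*np.cos(f),-.05+.068*np.sin(f),.045)-W(-.0956,-.0919,.045))).round(4))
E
```

```text
t 11.9 rail -0.0711 -0.0009 0.1166 F rail [-0.07 -0.77 -0.35]
to above [ 0.091   0.007  -0.0245]
core4_center 0.76 [234. 423.] rail -0.0005529089727311484 0.0026835299077019904
core1_center 0.95 [478. 462.] rail 0.04177334751991622 -0.1928068517913838
row along [-0.10604825 -0.01591096  0.16740982  0.16924514] lat [-0.02085141  0.02531451]
218 [-0.  0.  0.]
212 [-0.0059  0.     -0.0041]
206 [-0.0121  0.     -0.0075]
200 [-0.0186  0.0001 -0.0103]
194 [-0.0254  0.0001 -0.0124]
188 [-0.0324  0.0001 -0.0138]
182 [-0.0395  0.0001 -0.0144]
176 [-0.0466  0.0002 -0.0143]
170 [-0.0537  0.0002 -0.0134]
164 [-0.0606  0.0002 -0.0118]
158 [-0.0674  0.0002 -0.0095]
152 [-0.0738  0.0003 -0.0065]
146 [-0.0799  0.0003 -0.0028]
140 [-0.0856  0.0003  0.0015]
134 [-0.0908  0.0003  0.0063]
128 [-0.0955  0.0003  0.0117]
122 [-0.0996  0.0003  0.0175]
116 [-0.103   0.0003  0.0238]
110 [-0.1058  0.0003  0.0303]
104 [-0.1079  0.0003  0.0371]
```

Request:
arm_command([
  [0.02,0,-0.006,0,0,0,0],
  [0.05,0.003,-0.014,0,0,0,0],
  [0.08,0.007,-0.022,0,0,0,0],
  [0.091,0.007,-0.025,0,0,0,0],
  [0.091,0.007,-0.025,0,0,0,0],
  [0.091,0.03,-0.025,0,0,0,0],
  [0.091,0.06,-0.025,0,0,0,0],
  [0.091,0.072,-0.025,0,0,0,0],
  [0.091,0.072,-0.025,0,0,0,0],
])

```text
t: 13.28
tool_pos: [0.6051, -0.1049, 0.0416]
orientation: [0.693, -0.693, 0.141, -0.139]
contact_force: [0.4, -0.2, -0.0]
finger_gap: 0.0005
```

```bash
python3 - <<'E'
from meas import *
where();print(inc(-.0956,-.0919,.045))
c=cam("side");save("s4",cv2.resize(c["pixels"][150:330,220:440],None,fx=3,fy=3))
E
```

```text
t 13.275 rail -0.0954 -0.0885 0.0416 F rail [-0.04 -0.46 -0.05]
[ 0.0034 -0.0034 -0.0002]
```

View pics/s4.png

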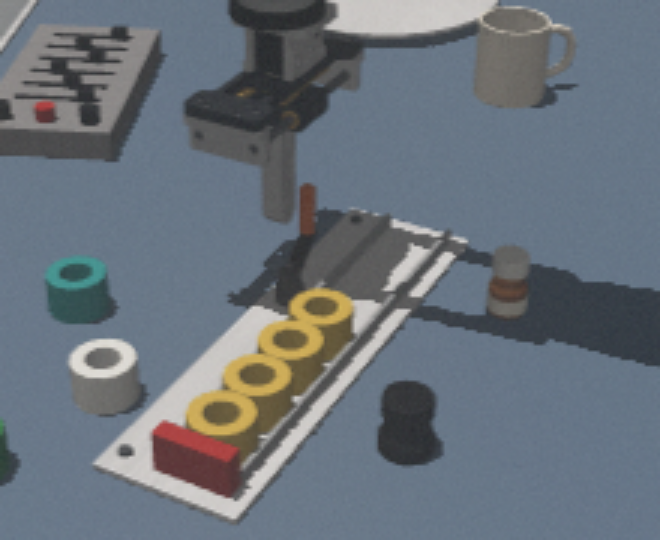

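The row is home and touching; the finger stands on the outer side of the knob. I sweep it along the arc.

Request:
arm_command([
  [-0.003,-0.001,-0.004,0,0,0,0],
  [-0.009,-0.002,-0.008,0,0,0,0],
  [-0.015,-0.003,-0.01,0,0,0,0],
  [-0.022,-0.003,-0.012,0,0,0,0],
  [-0.029,-0.003,-0.014,0,0,0,0],
  [-0.036,-0.003,-0.014,0,0,0,0],
  [-0.043,-0.003,-0.014,0,0,0,0],
  [-0.05,-0.003,-0.013,0,0,0,0],
  [-0.057,-0.003,-0.012,0,0,0,0],
  [-0.064,-0.003,-0.01,0,0,0,0],
  [-0.07,-0.003,-0.007,0,0,0,0],
  [-0.076,-0.003,-0.003,0,0,0,0],
])

```text
t: 14.82
tool_pos: [0.5358, -0.0785, 0.0456]
orientation: [0.693, -0.693, 0.14, -0.141]
contact_force: [4.7, -0.9, -1.1]
finger_gap: 0.0006
```

```bash
python3 - <<'E'
from meas import *
where()
c=cam("side");save("s5",cv2.resize(c["pixels"][150:330,220:440],None,fx=3,fy=3))
for f in range(146,99,-6):
    f=np.deg2rad(f);print(round(np.rad2deg(f)),inc(-.042+.068*np.cos(f),-.05+.068*np.sin(f),.045))
E
```

```text
t 14.825 rail -0.0981 -0.0144 0.0456 F rail [ 0.99 -4.67 -1.06]
146 [-0.0017  0.0006 -0.0009]
140 [-0.0074  0.0006  0.0034]
134 [-0.0126  0.0006  0.0083]
128 [-0.0173  0.0006  0.0136]
122 [-0.0213  0.0006  0.0195]
116 [-0.0248  0.0006  0.0257]
110 [-0.0276  0.0006  0.0323]
104 [-0.0297  0.0006  0.0391]
```

View pics/s5.png

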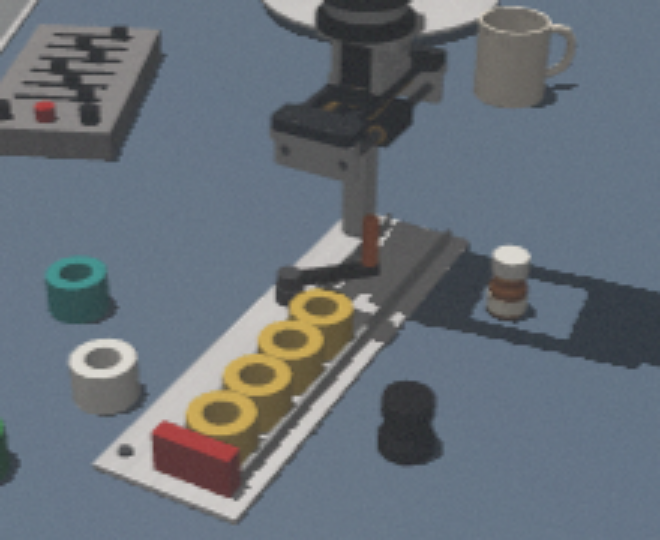

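The knob moves properly, with the keeper about mid-way and the cores undisturbed. I continue the arc.

Request:
arm_command([
  [-0.005,0,0.002,0,0,0,0],
  [-0.01,0,0.006,0,0,0,0],
  [-0.015,0,0.011,0,0,0,0],
  [-0.019,0,0.016,0,0,0,0],
  [-0.022,0,0.021,0,0,0,0],
  [-0.025,0,0.026,0,0,0,0],
  [-0.027,0,0.03,0,0,0,0],
  [-0.028,0,0.033,0,0,0,0],
  [-0.028,0,0.033,0,0,0,0],
])

```text
t: 16.0
tool_pos: [0.5223, -0.0372, 0.0454]
orientation: [0.693, -0.693, 0.14, -0.14]
contact_force: [-0.2, -0.7, 0.1]
finger_gap: -0.0
```

```bash
python3 - <<'E'
from meas import *
where()
c=cam("side");P=cloud(c);m=mask(c,5,15,130)&(P[...,2]>.03)&(P[...,0]>.45)&(P[...,0]<.65)&(P[...,1]<.05)&(P[...,1]>-.15)
q=P[m];w=np.median(q,0);print(m.sum(),w,(w[:2]-O)@D,(w[:2]-O)@N)
print(bot.landmark_of("side","keeper_pin")[:2])
for x in bot.landmark_of("side","keeper_pin")[:2]:
    w=at_z(c,x["pixel"],.052)[:2]-O;print(w@D,w@N)
E
```

```text
t 16.0 rail -0.0653 0.0141 0.0454 F rail [-0.72 -0.1   0.14]
7 [ 0.52719577 -0.0140544   0.0730487 ] -0.042012631522759934 0.01862394249985097
[{'pixel': [238.8, 345.3], 'score': 0.75}, {'pixel': [265.1, 325.4], 'score': 0.75}]
-0.05411000697195623 0.024467916039609686
0.06122148951260636 0.03261932383853412
```

Request:
arm_command([
  [0,0,0.0015,0,0,0,0],
  [-0.001,0,0.003,0,0,0,0],
  [-0.001,0,0.0045,0,0,0,0],
  [-0.001,0,0.006,0,0,0,0],
  [-0.001,0,0.007,0,0,0,0],
  [-0.001,0,0.007,0,0,0,0],
])

```text
t: 16.9
tool_pos: [0.5233, -0.0324, 0.0454]
orientation: [-0.692, 0.694, -0.141, 0.14]
contact_force: [-2.9, -5.8, 1.9]
finger_gap: 0.0004
```

Request:
arm_command([
  [0,0,0.001,0,0,0,0],
  [0,0,0.002,0,0,0,0],
  [0,0,0.002,0,0,0,0],
])

```text
t: 17.27
tool_pos: [0.5234, -0.0322, 0.0455]
orientation: [-0.691, 0.695, -0.141, 0.139]
contact_force: [-5.3, -11.7, 3.8]
finger_gap: 0.0006
```

```bash
python3 - <<'E'
from h import *
where()
E
```

```text
t 17.275 rail -0.0602 0.0151 0.0455 F rail [-12.85   0.33   3.77]
```

The knob is hard on the stop: force 13 N with no motion. I back off and rise.

Request:
arm_command([
  [0,0,-0.005,0,0,0,0],
  [0,0,-0.02,0,0,0,0],
  [0,0,-0.035,0,0,0,0],
  [0,-0.04,-0.035,0,0,0,0],
  [0,-0.09,-0.035,0,0,0,0],
  [0,-0.14,-0.06,0,0,0,0],
  [0.03,-0.17,-0.11,0,0,0,0],
  [0.05,-0.18,-0.16,0,0,0,0],
  [0.07,-0.18,-0.2,0,0,0,0],
  [0.07,-0.18,-0.2,0,0,0,0],
])

```text
t: 18.52
tool_pos: [0.5109, -0.2438, 0.2254]
orientation: [-0.693, 0.693, -0.142, 0.142]
contact_force: [0.3, 0.7, -0.6]
finger_gap: 0.0005
```

```bash
python3 - <<'E'
from meas import *
where()
c=cam("top");P=cloud(c);m=mask(c,18,32)&(P[...,2]>.035)&(P[...,0]>.4)&(P[...,0]<.75)&(P[...,1]<.28)&(P[...,1]>-.2)
q=P[m][:,:2]-O;print("row along",np.percentile(q@D,[1,99]),"lat",np.percentile(q@N,[1,99]))
m=mask(c,5,14,140)&(P[...,2]>.05)&(P[...,0]>.45)&(P[...,0]<.65)&(P[...,1]<.05)&(P[...,1]>-.15)
w=np.median(P[m],0);x=np.array([(w[:2]-O)@D,(w[:2]-O)@N]);print("knob",x,w[2],"k",np.pi+.35-(np.arctan2(x[1]+.05,x[0]+.042)))
a=c["pixels"][180:290,220:370];save("t6",cv2.resize(a,None,fx=5,fy=5,interpolation=2))
for k in("spare_core","loupe","cement","film_can","splicer","mug"):
    r=bot.landmark_of("top",k)[:1];print(k,[at_z(c,e["pixel"],0).round(3) for e in r])
E
```

```text
t 18.525 rail -0.26 -0.0558 0.2254 F rail [ 0.76 -0.02 -0.64]
row along [-0.02283333  0.16686192] lat [-0.02087018  0.02516384]
knob [-0.04286902  0.01834038] 0.07264548475171273 k 1.9080809186909664
spare_core [array([0.711, 0.09 , 0.   ])]
loupe [array([0.491, 0.128, 0.   ])]
cement [array([ 0.405, -0.053,  0.   ])]
film_can [array([0.542, 0.372, 0.   ])]
splicer [array([0.406, 0.362, 0.   ])]
mug [array([ 0.403, -0.476,  0.   ])]
```

View pics/t6.png

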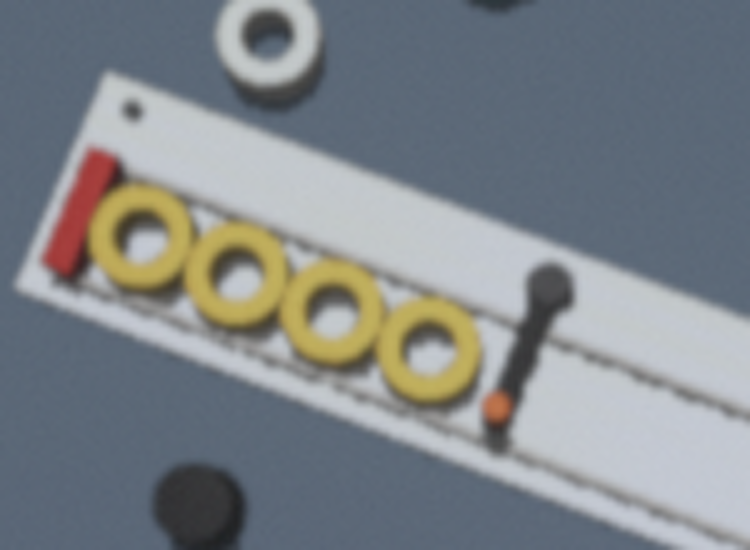

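The picture shows the four cores touching each other and the stop, at (140,235) to (430,350). The keeper lies square across at (525,345), with the knob at (497,407). The arm is clear.

```bash
python3 -c "
from rig import bot
bot.finish_job()"
```

```text
the job is handed in; nothing more can be done
```

The job is handed in at 18.5 s of the 51 s: the row is home against the red stop and the keeper is closed behind it. No verdict was reported.

**What I did:** I pushed the four yellow cores as one train with the shut fingers from behind core 4. I stopped when the fingers stalled at about 5.6 N, with core 1 on the stop. I then swept the orange knob round until it stalled on its own stop at about 13 N, backed off, and parked the arm clear.

**Last checks:**
- **Row:** in the final picture all four cores touch each other and the stop.
- **Keeper:** its measured angle is about 1.91 rad, against the 1.82 needed. Only the knob and the fixed keeper arm stand behind the row.
- **Bystanders:** the final network positions lie within about 11 mm of the first ones, which is within the networks' scatter. I never passed near any of them at a low height.
- **Arm:** it finished about 0.2 m above the table, with only force-sensor noise.

**Disagreements:**
- **Core 4:** one wrist-camera reading put it about 4 mm further along than its home position. The stall force and the top view say the row is home.
- **Finger thickness:** the row met the stop about 5.5 mm later than I expected. The finger tips are thinner than I had worked out from the data, about 7 mm half-thickness rather than 12.5 mm.

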